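# Close the biscuit box and hold the crumb brush ready over its lid

## Task

The lid of the biscuit box is to be brushed clean: close it fully, then draw the crumb brush out of its upright holder and lay it over, so that its handle lies nearer level than upright and its bristles face down. Finish holding the brush still in the gripper like that, with the bristles a few centimetres above the middle part of the closed lid and the brush touching nothing but the gripper. Leave the salt shaker, the orange cup and the apple where they are.

Things in the scene. Friction and masses are not known exactly. Their poses are not given: they have to be found in the camera images.
- biscuit_box: White open-topped biscuit box at the right, fixed to the worktop, 120 (x) x 170 (y) x 85 mm high, walls 5 mm. Origin at the centre of its underside; its +x side (away from the robot) carries the lid's hinge, its -x side is the front. Fixed jars and a black appliance up to 240 mm high stand behind it (beyond x = 0.48), cabinets hang farther back.
- lid (a joint): Hinge of the biscuit box's light wooden lid, rad: 0 closed, grows as it opens (front edge rises and swings toward the box's +x), to 1.75. Stiff (friction 0.18 N m): the lid stays where it is left. Starts between 0.75 and 1.2. Board 124 x 174 x 10 mm, 0.2 kg; closed, its top is 95.5 mm above the worktop. Hinge axis to front edge 122 mm.
- lid_hinge (a point): Point on the hinge axis, middle of the box's rear rim, 85.5 mm above the worktop (60 mm along +x from the box's origin), level with the lid's underside; the axis runs along the box's y. The frame turns with the lid: x runs from the front edge back to the hinge, z out of its top face.
- lid_knob (a point): Middle of the small steel knob on the lid's top face, 100 mm from the hinge axis: knob 22 mm across, standing 18 mm proud of the lid; the point lies halfway up it. Frame turns with the lid, z out of the top face.
- lid_mid (a point): Centre of the lid's top face when it is closed (fixed to the box, axes as the box), 95.5 mm above the worktop.
- brush_holder: Upright rectangular metal cup, fixed to the worktop: 62 (x) x 66 (y) x 90 mm high outside, walls 4 mm, inner floor 5 mm up, foot 68 x 72 x 5 mm. It stands far left or near the middle. Origin at the centre of its underside, axes as the brush's when that stands in it; its -x side faces the robot.
- crumb_brush: Loose wooden crumb brush, 225 mm long, about 0.1 kg, head down and handle up in the holder with some mm of play. Origin: middle of the head's end. z runs from head to handle end, bristles point to -x, y is its width. Head block 16 (x) x 46 (y) mm, z = 0 to 84; pale bristles reach x = -34 mm over z = 0 to 78. Handle 16 (x) x 22 (y) mm, flat sides, z = 98 to 225.
- handle_grip (a point): A good place to grip the brush: on the handle's axis, 195 mm from the foot and 30 mm below the handle end; axes as the brush.
- bristle_tips (a point): Middle of the bristle tips' face: x = -34 mm, z = 40 mm in the brush's frame; axes as the brush.
- brush_foot (a point): The brush's head end, same point and axes as the brush's origin.
- salt_shaker: Salt shaker, 44 mm across, 90 mm high, upright, at whichever of the two places (far left or near the middle) the holder is not; origin at its underside. A bystander.
- orange_cup: Orange cup with a handle, 78 x 105 x 76 mm, behind the box; origin at its underside. A bystander.
- apple: Red apple, 73 mm across, at the left end of the work area; origin at its underside. A bystander.
There are look-alikes about, which are no part of the job. What is shaped like the crumb_brush but black is not meant.

How it is judged:
On the way, in this order (a step that is already met when the one before it is completed fails the run):
1. the biscuit box's lid is closed, the brush still in its holder (value of joint lid below 0.06 rad and z of brush_foot in the frame of brush_holder below 0.03 m), for 0.2 s.
2. the brush is drawn up out of the holder, held by the fingers (z of brush_foot in the frame of brush_holder above 0.1 m and contact force between crumb_brush and the fingers above 1 N), for 0.1 s.
At the end, for the whole second after the job is handed in: Lid below 0.06 rad. Brush held still, off box and holder; z axis 0.78-2.36 rad from vertical, x axis within 0.95 rad of up; bristle_tips 20-150 mm above lid_mid, within 50 mm (box x) and 65 mm (box y) of it. Shaker, cup and apple within 30 mm of their start (value of joint lid below 0.06 rad and angle between crumb_brush's own z axis and vertical between 0.78 and 2.36 rad and angle between crumb_brush's own x axis and vertical below 0.95 rad and x of bristle_tips in the frame of lid_mid between -0.05 and 0.05 m and y of bristle_tips in the frame of lid_mid between -0.065 and 0.065 m and z of bristle_tips in the frame of lid_mid between 0.02 and 0.15 m and contact force between crumb_brush and the fingers above 1 N and contact force between crumb_brush and biscuit_box below 0.2 N and contact force between crumb_brush and brush_holder below 0.2 N and linear speed of crumb_brush below 0.05 m/s and angular speed of crumb_brush below 0.3 rad/s and distance of each of salt_shaker, orange_cup, apple from where it was at the start of the episode below 0.03 m); the arm keeps its last pose, push and grip.
It fails at once if the salt shaker is knocked about (moved more than 30 mm or tipped) (distance of salt_shaker from where it was at the start of the episode above 0.03 m or angle between salt_shaker's own z axis and vertical above 0.5 rad).
It fails at once if the orange cup is knocked about (moved more than 30 mm or tipped) (distance of orange_cup from where it was at the start of the episode above 0.03 m or angle between orange_cup's own z axis and vertical above 0.5 rad).
It fails at once if the apple is knocked about (moved more than 30 mm or tipped) (distance of apple from where it was at the start of the episode above 0.03 m or angle between apple's own z axis and vertical above 0.5 rad).
It also fails if it takes over 51 s, if anything falls off the work surface, if the arm or the gripper's body presses on something with over 40 N, if the wrist force passes 120 N, or if a joint passes its speed limit or range.

## Robot

A 6-joint arm with a two-finger parallel gripper is mounted at the origin on a cart in front of the work surface, level with it; the furniture and walls round the work are solid. World frame = base frame: x ahead of the robot, y to its left, z up, the work surface at z = 0. Lengths are in m, angles in rad, forces in N, time in s.
With the tool pointing down it reaches from about 0.375 to 0.9 m from the base axis. Payload 3.1 kg.
Tool frame: the origin (TCP) lies where the fingers leave the gripper's body, on its centre line; the fingertips stand 73 mm ahead of it and the grasp point (between the pads) lies 54 mm ahead of it; z points along the fingers, y is the line along which they close (so a half turn about z gives the same grasp; the last joint's range is limited). The gripper opens to 85 mm and grips with 20 to 120 N. Pads are 22 mm wide; open, the fingers measure 114 mm over their backs; the gripper's body (76 mm by 85 mm) begins 54 mm behind the grasp point. The pads swing forward as they close: fully open they stand 13 mm farther back than shut.
Start: joints at [-1.341, 0.527, 1.433, -0, 1.181, -0.178], TCP at [0.248, -0.574, 0.304] pointing down, gripper open.
Joint ranges: [-3.08, 3.08], [-0.75, 2.2], [0.22, 2.44], [-1.43, 4.57], [0, 2.65], [-2.85, 2.85]. Speed limits (rad/s): [2.79, 2.79, 3.14, 3.14, 3.14, 3.14].

## Interface

Orientations are given as a unit quaternion [x, y, z, w].
In Python, from station import manip gives the robot as it stands.
- The arm moves only by the shell command python3 -m crank 'ROWS' [FORCE]. ROWS is JSON, a list of rows, each an object with "dp": the shift along the tool's x, y, z normalised to -1 to 1, where 1 is 50 cm, a list of three; "delta_rot": the turn, a rotation vector about the tool's x, y, z normalised to -1 to 1, where 1 is 2 pi rad, a list of three; "fingers": the opening, from -1 (shut) to 1 (fully open). A call has 1 to 12 rows; each row shifts and turns the commanded pose from where the row before left it, along the tool's axes as they then stand; what a row does not reach is not made up. A row lasts 1/12 s, in which the tool goes at most 41.7 mm and 7.16 degrees, less where a joint would pass 70% of its speed; a pose out of reach is approached as far as the arm can. A call with a number of a shift or a turn outside -1 to 1 is refused whole. A call with a gripper value outside its range is refused whole. The fingers move at their own pace and stop on an object; FORCE is the grip in N (left out, the last holds). Time passes only in rows, so rows that do not move let the fingers close. It gives the time, the measured TCP pose, the force, the opening and the grip force at its end, in the units of the state.
- manip.sense(): the state, without advancing time (a new reading comes with each control period).
- manip.snapshot(name): name is "scene" or "top" or "wrist"; returns (picture, depth): 480x640x3 uint8, red, green, blue; 480x640 float32, m along the optical axis (not along the pixel's ray), 0 where there is no reading.
- manip.camera_model(name): a dict with "fx", "fy", "cx", "cy" (pixels), "k1" (the pictures are not rectified: a ray, as slopes to the right and down, at radius r is drawn at 1 + k1 r^2 times it, then the intrinsics apply), "origin" and "attitude" of the camera in the world. Camera axes: x right, y up, looking along -z (the intrinsics and any distortion apply to the point x, -y, -z); pixel columns grow to the right and rows downward; lengths in m; the calibration is good to about 2 mm. A picture is of the moment at which its call begins: read the wrist's pose just before it. camera_model takes no time and is no camera call; for the wrist camera it gives the pose at the moment of the call.
- manip.sign_off(): hands the job in; it is judged then, once.
The state is a dict: "t": time; "q": joint angles; "qd": joint speeds; "tau": joint torques, N m; "tcp_pos": TCP position; "tool_rot": TCP orientation; "force": force on the tool from outside, world axes, zero at the start; "ft_torque": the same for the moment, N m; "finger_gap": opening from 0.0 (shut) to 1.0 (fully open); "gripper_force": force on a finger pad.
Only numpy, scipy, OpenCV 4.12 (cv2) and the standard library are available. Lean on these libraries where they do the work, as an engineer would, in place of code of your own. Each camera call takes 0.05 s, during which the arm holds its last target. There are 200 camera calls.

## Working session

There is one attempt and no reset: what is moved stays moved. The work goes in short steps, Python scripts to look and compute and a shell command to move; the robot and the scene stay as the last step left them, time stands still between calls to the robot, and variables do not carry over. Pictures are saved under pics/ and viewed, at most 10 in all, crops included, and the job is handed in when it is done.

```bash
mkdir -p pics; cat > h.py <<'E'
import numpy as np, cv2
from station import manip
from scipy.spatial.transform import Rotation as R
def snap(n,f):
    m=manip.camera_model(n); p,d=manip.snapshot(n)
    cv2.imwrite(f'pics/{f}.png',p[:,:,::-1]); np.savez(f'pics/{f}.npz',d=d,**{k:np.array(v) for k,v in m.items()})
def att(a):
    a=np.array(a); return R.from_quat(a).as_matrix() if a.size==4 else a.reshape(3,3)
def pt(f,us,vs,depth=None):
    z=np.load(f'pics/{f}.npz'); d=z['d']
    x=(np.atleast_1d(us)-z['cx'])/z['fx']; y=(np.atleast_1d(vs)-z['cy'])/z['fy']
    X,Y=x.copy(),y.copy()
    for _ in range(10):
        s=1+z['k1']*(X*X+Y*Y); X,Y=x/s,y/s
    D=d[np.atleast_1d(vs).astype(int),np.atleast_1d(us).astype(int)] if depth is None else depth
    return (att(z['attitude'])@np.array([X*D,-Y*D,-D])).T+z['origin']
E
python3 - <<'E'
from h import *
snap('scene','s0');snap('top','t0')
for n in('scene','top'):print(manip.camera_model(n))
print(manip.sense())
E
```

```text
{'fx': 472.0450804800127, 'fy': 472.0450804800127, 'cx': 328.8020436059996, 'cy': 236.43795346935067, 'k1': -0.04119830898166069, 'origin': array([-0.09083174,  0.65881053,  0.8717619 ]), 'attitude': array([-0.15260658,  0.39223456,  0.83821867, -0.34677478])}
{'fx': 550.7731733366245, 'fy': 550.7731733366245, 'cx': 317.1650430548366, 'cy': 236.70960596716824, 'k1': -0.1561837205584507, 'origin': array([-0.10966196, -0.0241534 ,  1.53412148]), 'attitude': array([ 0.1429228 , -0.13395711, -0.64972921,  0.73449338])}
{'t': 0.1, 'q': array([-1.34151913e+00,  5.28365937e-01,  1.43377826e+00,  2.25835746e-05,
        1.18136893e+00, -1.78479940e-01]), 'qd': array([-0.00052686, -0.0027319 , -0.00552721, -0.00035892, -0.00018006,
       -0.00074352]), 'tau': array([ 6.76291347e-05, -4.43304563e+01, -1.78586572e+01, -2.28248664e-04,
        3.86610045e-03, -1.42739904e-05]), 'tcp_pos': array([ 0.24777265, -0.57324709,  0.30303449]), 'tool_rot': array([ 9.79289074e-01,  2.02464783e-01, -1.39471971e-05, -9.60190841e-04]), 'force': array([-0.09946654,  0.11630277,  0.36787943]), 'ft_torque': array([ 0.00957144,  0.04206861, -0.02186636]), 'gripper_force': 0.0, 'finger_gap': 0.9998651046490575}
```

View pics/s0.png

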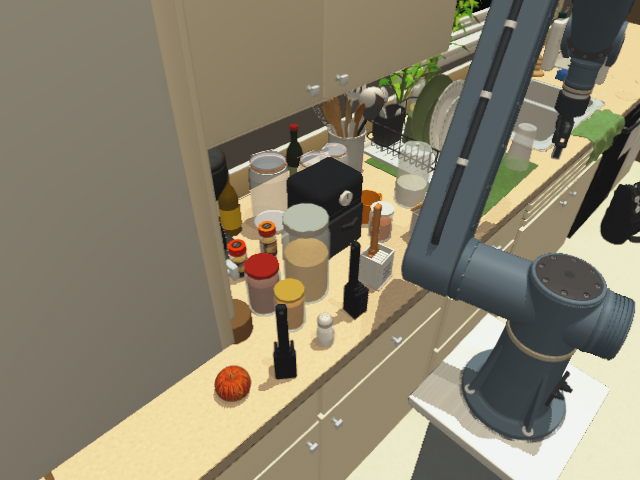

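View pics/t0.png

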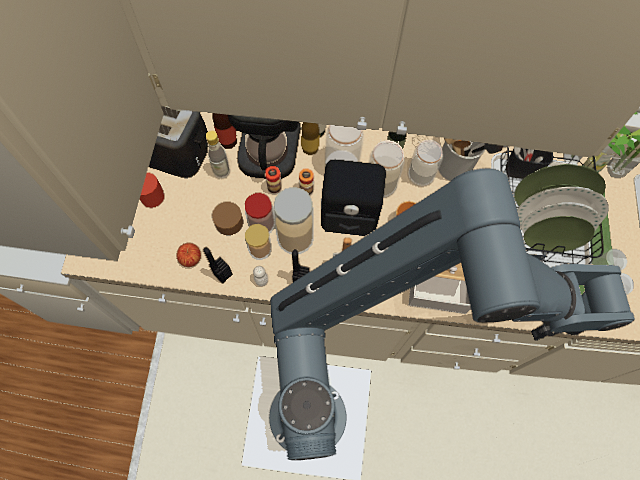

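The scene view shows the wooden brush upright in a light metal holder (handle top near 377,207, holder near 377,268). Black look-alikes stand at about (285,345) and (355,280), with the shaker at (325,330) and the apple at (232,383). In the top view the arm hides most of the box, which lies near (440,285).

```bash
python3 - <<'E'
from h import *
np.set_printoptions(precision=3,suppress=True)
print('scene',pt('s0',[377,377,376,362,392,376,325,356,285,352,370],[208,214,240,252,256,275,325,285,345,250,200]))
print('top',pt('t0',[347,347,420,440,465,430,450,260,296,403,352],[241,246,285,285,290,300,270,272,270,208,200]))
s=cv2.imread('pics/s0.png')[180:320,320:460]; t=cv2.imread('pics/t0.png')[190:330,270:490]
cv2.imwrite('pics/c0.png',np.hstack([cv2.resize(s,(300,300),interpolation=3),cv2.resize(t,(471,300),interpolation=3)]))
E
```

```text
scene [[ 0.428 -0.04   0.229]
 [ 0.427 -0.041  0.212]
 [ 0.425 -0.046  0.131]
 [ 0.449 -0.025  0.09 ]
 [ 0.398 -0.083  0.073]
 [ 0.398 -0.024  0.047]
 [ 0.359  0.194  0.077]
 [ 0.376  0.079  0.103]
 [ 0.355  0.309  0.12 ]
 [ 0.386  0.089  0.208]
 [ 0.618 -0.258  0.044]]
top [[ 0.429 -0.051  0.229]
 [ 0.425 -0.053  0.204]
 [ 0.412 -0.283 -0.001]
 [ 0.413 -0.339  0.015]
 [ 0.41  -0.416  0.005]
 [ 0.341 -0.297  0.089]
 [ 0.403 -0.331  0.174]
 [ 0.364  0.176  0.091]
 [ 0.373  0.076  0.116]
 [ 0.638 -0.213  0.035]
 [ 0.548 -0.052  0.226]]
```

View pics/c0.png

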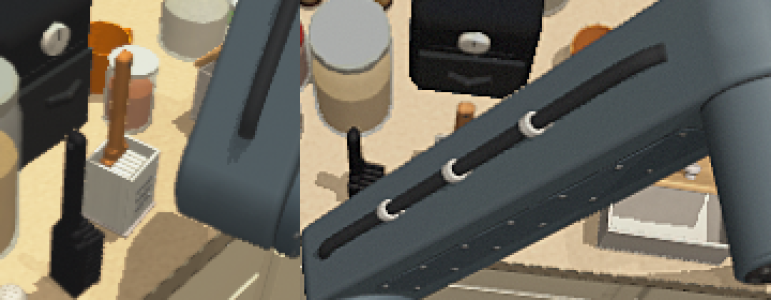

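The crop shows the brush handle standing in the holder at about (0.427,-0.045), with its bristles toward the robot. The white box front rim is partly visible at top-view (430,300). I'll move over the box and look with the wrist camera.

```bash
python3 -m crank '[{"dp":[0,0,-0.06],"delta_rot":[0,0,0.0162],"fingers":1},{"dp":[0,0,-0.06],"delta_rot":[0,0,0.0162],"fingers":1},{"dp":[0,0,0],"delta_rot":[0,0,0.0162],"fingers":1},{"dp":[0,0,0],"delta_rot":[0,0,0.0162],"fingers":1},{"dp":[0.024,-0.064,-0.03],"delta_rot":[0,0,0],"fingers":1},{"dp":[0.024,-0.064,-0.03],"delta_rot":[0,0,0],"fingers":1},{"dp":[0.024,-0.064,-0.03],"delta_rot":[0,0,0],"fingers":1},{"dp":[0.024,-0.064,-0.03],"delta_rot":[0,0,0],"fingers":1},{"dp":[0.024,-0.064,-0.03],"delta_rot":[0,0,0],"fingers":1},{"dp":[0.024,-0.064,-0.03],"delta_rot":[0,0,0],"fingers":1},{"dp":[0,0,0],"delta_rot":[0,0,0],"fingers":1}]'
python3 - <<'E'
from h import *
snap('wrist','w1'); snap('top','t1'); snap('scene','s1'); print(manip.camera_model('wrist')); print(manip.sense()['q'])
a=[cv2.imread(f'pics/{n}1.png') for n in 'wt']
cv2.imwrite('pics/c1.png',np.hstack([cv2.resize(a[0],(480,360)),a[1][150:330,300:460].repeat(2,0).repeat(2,1)]))
E
```

```text
t: 1.02
tcp_pos: [0.3214, -0.3768, 0.4568]
tool_rot: [1.0, 0.003, 0.002, 0.0]
force: [-0.4, -0.7, -0.2]
finger_gap: 1.001
gripper_force: 0.0
{'fx': 339.2407292587113, 'fy': 339.2407292587113, 'cx': 314.8869232390779, 'cy': 242.60372497513148, 'k1': 0.0025283387296488294, 'origin': array([ 0.38364122, -0.38179238,  0.52342156]), 'attitude': array([-0.09253233,  0.09252598, -0.70019857,  0.70185374])}
[-1.09789805e+00  1.98076434e-01  1.52672036e+00 -5.95319702e-04
  1.41633806e+00  4.71468451e-01]
```

View pics/c1.png

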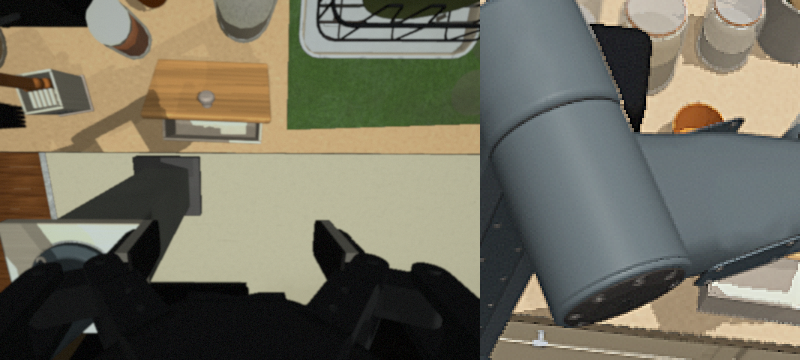

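The wrist view shows the lid (tilted, about (143–270, 60–124) in the crop), knob at (206,97), the box front below it at about (165–262,125–142), and the holder with brush at (20–90,70–115). Now 3-D points.

```bash
python3 - <<'E'
from h import *
np.set_printoptions(precision=3,suppress=True)
u=np.array([206,163,268,267,147,205,168,258,40,28,60,30])/.75
v=np.array([97,62,69,122,117,119,134,140,83,78,83,100])/.75
print(pt('w1',u,v))
# lid plane fit
uu,vv=np.meshgrid(np.arange(215,345,3),np.arange(95,155,2)); P=pt('w1',uu.ravel(),vv.ravel())
im=cv2.imread('pics/w1.png')
P=P[(P[:,2]>.08)&(P[:,2]<.25)]
c=np.median(P,0)
for _ in range(6):
    U,S,V=np.linalg.svd(P-P.mean(0),full_matrices=False); n=V[2]*np.sign(V[2][2]); r=abs((P-P.mean(0))@n); P=P[r<max(.003,2*r.std())]
print(n,'angle',np.arccos(n[2]),P.mean(0),P.min(0),P.max(0),len(P))
# yaw of lid from hinge direction
h=np.array([n[0],n[1]]);print('yaw of +x side', np.arctan2(-h[1],-h[0]))
cv2.imwrite('pics/c2.png',cv2.resize(im[70:200,10:370],None,fx=2.2,fy=2.2,interpolation=3))
E
```

```text
[[ 0.407 -0.338  0.181]
 [ 0.463 -0.263  0.098]
 [ 0.47  -0.437 -0.001]
 [ 0.376 -0.418  0.176]
 [ 0.381 -0.257  0.175]
 [ 0.379 -0.335  0.178]
 [ 0.35  -0.254  0.06 ]
 [ 0.343 -0.415  0.082]
 [ 0.431 -0.067  0.099]
 [ 0.437 -0.058  0.109]
 [ 0.434 -0.082  0.074]
 [ 0.406 -0.034  0.082]]
[ 0.727 -0.023  0.686] angle 0.8146927044968003 [ 0.415 -0.339  0.146] [ 0.384 -0.41   0.108] [ 0.449 -0.264  0.181] 1253
yaw of +x side 3.109491868010697
```

View pics/c2.png

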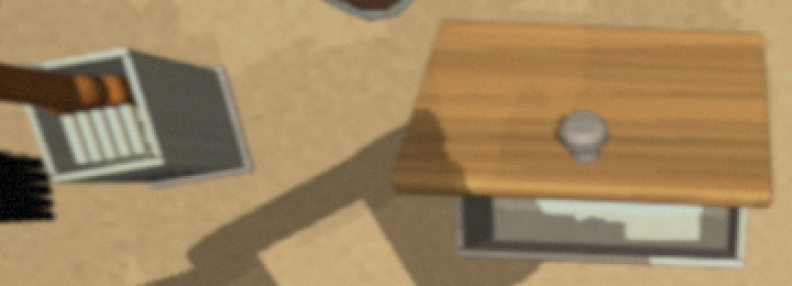

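```bash
python3 -m crank '[{"dp":[0.0276,0.0032,0.0748],"delta_rot":[0,0,0],"fingers":-1},{"dp":[0.0276,0.0032,0.0748],"delta_rot":[0,0,0],"fingers":-1},{"dp":[0.0276,0.0032,0.0748],"delta_rot":[0,0,0],"fingers":-1},{"dp":[0.0276,0.0032,0.0748],"delta_rot":[0,0,0],"fingers":-1},{"dp":[0.0276,0.0032,0.0748],"delta_rot":[0,0,0],"fingers":-1},{"dp":[0,0,0],"delta_rot":[0,0,0],"fingers":-1},{"dp":[0,0,0],"delta_rot":[0,0,0],"fingers":-1},{"dp":[0,0,0.03],"delta_rot":[0,0,0],"fingers":-1},{"dp":[0,0,0.03],"delta_rot":[0,0,0],"fingers":-1},{"dp":[0,0,0.03],"delta_rot":[0,0,0],"fingers":-1},{"dp":[0,0,0.03],"delta_rot":[0,0,0],"fingers":-1},{"dp":[0,0,0],"delta_rot":[0,0,0],"fingers":-1}]'
```

```text
t: 2.17
tcp_pos: [0.3878, -0.3906, 0.2073]
tool_rot: [1.0, -0.0, -0.0, 0.0]
force: [0.1, 0.3, 0.7]
finger_gap: 0.0
gripper_force: 0.0
```

```bash
python3 -m crank '[{"dp":[0,0,0.024],"delta_rot":[0,0,0],"fingers":-1},{"dp":[0,0,0.024],"delta_rot":[0,0,0],"fingers":-1},{"dp":[0,0,0.016],"delta_rot":[0,0,0],"fingers":-1},{"dp":[0,0,0.008],"delta_rot":[0,0,0],"fingers":-1},{"dp":[0,0,0.006],"delta_rot":[0,0,0],"fingers":-1},{"dp":[0,0,0],"delta_rot":[0,0,0],"fingers":-1},{"dp":[0,0,0],"delta_rot":[0,0,0],"fingers":-1}]'
```

```text
t: 2.75
tcp_pos: [0.3889, -0.3899, 0.1684]
tool_rot: [1.0, 0.0, 0.0, 0.0]
force: [-0.0, 1.1, -0.3]
finger_gap: -0.003
gripper_force: 0.0
```

```bash
python3 -m crank '[{"dp":[0,0,0.004],"delta_rot":[0,0,0],"fingers":-1},{"dp":[0,0,0.004],"delta_rot":[0,0,0],"fingers":-1},{"dp":[0,0,0],"delta_rot":[0,0,0],"fingers":-1},{"dp":[0,0,0],"delta_rot":[0,0,0],"fingers":-1}]'
```

```text
t: 3.08
tcp_pos: [0.389, -0.3899, 0.1679]
tool_rot: [1.0, 0.001, 0.001, 0.001]
force: [-4.3, 3.9, 25.2]
finger_gap: -0.001
gripper_force: 12.3
```

The lid is closed: the tips stopped at lid-top height with 25 N. Now up and across to above the brush.

```bash
python3 -m crank '[{"dp":[0,0,-0.08],"delta_rot":[0,0,0],"fingers":-1},{"dp":[0,0,-0.08],"delta_rot":[0,0,0],"fingers":-1},{"dp":[0,0,-0.08],"delta_rot":[0,0,0],"fingers":1},{"dp":[0,-0.076,-0.028],"delta_rot":[0,0,0],"fingers":1},{"dp":[0,-0.076,-0.028],"delta_rot":[0,0,0],"fingers":1},{"dp":[0,-0.076,-0.028],"delta_rot":[0,0,0],"fingers":1},{"dp":[0,-0.076,-0.028],"delta_rot":[0,0,0],"fingers":1},{"dp":[0,-0.076,-0.028],"delta_rot":[0,0,0],"fingers":1},{"dp":[0,-0.076,-0.028],"delta_rot":[0,0,0],"fingers":1},{"dp":[0,-0.076,-0.028],"delta_rot":[0,0,0],"fingers":1},{"dp":[0,-0.076,-0.028],"delta_rot":[0,0,0],"fingers":1},{"dp":[0,-0.076,-0.028],"delta_rot":[0,0,0],"fingers":1}]'
python3 - <<'E'
from h import *
print(manip.sense()['tcp_pos'],manip.sense()['q'])
snap('wrist','w2'); snap('top','t2')
a=[cv2.imread(f'pics/{n}2.png') for n in 'wt']
cv2.imwrite('pics/c3.png',np.hstack([cv2.resize(a[0],(560,420)),cv2.resize(a[1][200:340,390:470],(240,420))]))
E
```

```text
t: 4.08
tcp_pos: [0.3878, -0.0457, 0.411]
tool_rot: [1.0, 0.0, 0.001, 0.0]
force: [-0.1, 0.4, 0.7]
finger_gap: 1.002
gripper_force: 0.0
[ 0.38782552 -0.04567794  0.41099174] [-4.05638388e-01  5.87928432e-02  1.81592436e+00  3.12721631e-04
  1.26586855e+00  1.16492033e+00]
```

View pics/c3.png

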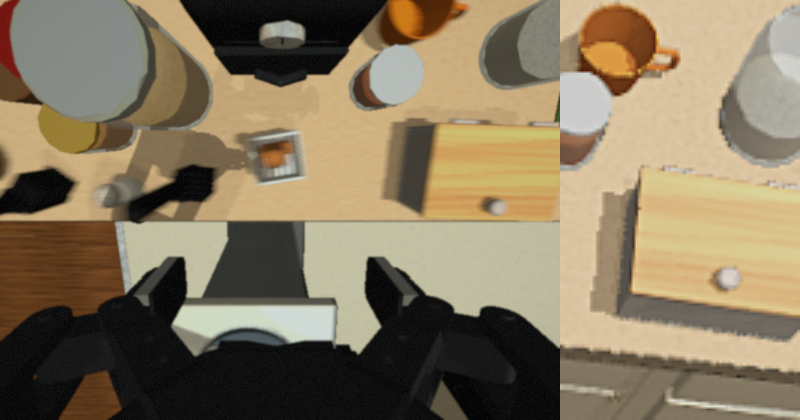

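The lid is closed: flat board with its knob at crop (495,206), matching the top view. The holder is at crop (250–305,130–183), turned a few degrees, with the brush handle end at about (275,155).

```bash
python3 - <<'E'
from h import *
np.set_printoptions(precision=3,suppress=True)
uu,vv=np.meshgrid(np.arange(280,355),np.arange(145,212)); P=pt('w2',uu.ravel(),vv.ravel())
for lo,hi in((.215,.25),(.12,.2),(.083,.097)):
    Q=P[(P[:,2]>lo)&(P[:,2]<hi)]
    if len(Q)<4: print(lo,len(Q)); continue
    rc=cv2.minAreaRect((Q[:,:2]*1000).astype(np.float32)); print(lo,hi,len(Q),Q.mean(0),Q.min(0),Q.max(0),rc)
# lid
uu,vv=np.meshgrid(np.arange(470,639),np.arange(130,255)); P=pt('w2',uu.ravel(),vv.ravel());Q=P[(P[:,2]>.085)&(P[:,2]<.105)]
print('lid',np.median(Q,0),Q.min(0),Q.max(0)); A=np.c_[Q[:,:2],np.ones(len(Q))]; print(np.linalg.lstsq(A,Q[:,2],rcond=None)[0])
im=cv2.imread('pics/w2.png'); cv2.imwrite('pics/c4.png',cv2.resize(im[135:225,265:365],(700,630),interpolation=3)[:600])
E
```

```text
0.215 0.25 576 [ 0.431 -0.049  0.228] [ 0.422 -0.06   0.217] [ 0.439 -0.038  0.231] ((431.0207214355469, -49.20600891113281), (16.506851196289062, 21.888648986816406), 5.7473578453063965)
0.12 0.2 64 [ 0.438 -0.048  0.165] [ 0.436 -0.057  0.121] [ 0.44  -0.039  0.2  ] ((437.9896545410156, -47.73700714111328), (1.8093748092651367, 17.7353515625), 10.257589340209961)
0.083 0.097 1030 [ 0.421 -0.052  0.089] [ 0.385 -0.089  0.083] [ 0.455 -0.015  0.097] ((419.29229736328125, -51.90734100341797), (61.972415924072266, 66.16094207763672), 9.5134916305542)
lid [ 0.404 -0.327  0.095] [ 0.335 -0.421  0.085] [ 0.469 -0.246  0.105]
[-0.007 -0.002  0.097]
```

View pics/c4.png

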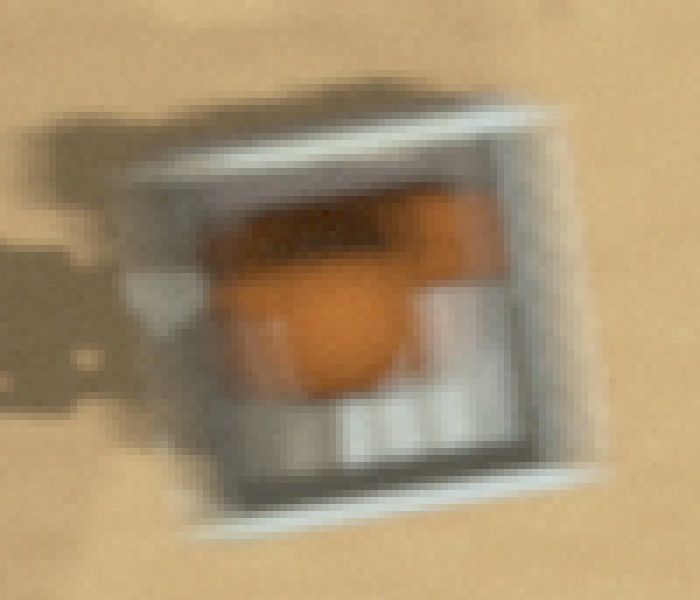

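```bash
python3 -m crank '[{"dp":[0,0,0],"delta_rot":[0,0,-0.0111],"fingers":1},{"dp":[0,0,0],"delta_rot":[0,0,-0.0111],"fingers":1},{"dp":[0.042,0.0093,0],"delta_rot":[0,0,0],"fingers":1},{"dp":[0.042,0.0093,0],"delta_rot":[0,0,0],"fingers":1},{"dp":[0,0,0],"delta_rot":[0,0,0],"fingers":1},{"dp":[0,0,0.078],"delta_rot":[0,0,0],"fingers":1},{"dp":[0,0,0.078],"delta_rot":[0,0,0],"fingers":1},{"dp":[0,0,0.078],"delta_rot":[0,0,0],"fingers":1},{"dp":[0,0,0.06],"delta_rot":[0,0,0],"fingers":1},{"dp":[0,0,0.02],"delta_rot":[0,0,0],"fingers":1},{"dp":[0,0,0],"delta_rot":[0,0,0],"fingers":1}]'
```

```text
t: 5.1
tcp_pos: [0.4293, -0.0508, 0.2502]
tool_rot: [0.998, 0.07, -0.004, -0.002]
force: [0.9, -0.7, -0.2]
finger_gap: 1.004
gripper_force: 0.0
```

```bash
python3 -m crank '[{"dp":[0,0,0],"delta_rot":[0,0,0],"fingers":-1},{"dp":[0,0,0],"delta_rot":[0,0,0],"fingers":-1},{"dp":[0,0,0],"delta_rot":[0,0,0],"fingers":-1},{"dp":[0,0,0],"delta_rot":[0,0,0],"fingers":-1},{"dp":[0,0,0],"delta_rot":[0,0,0],"fingers":-1},{"dp":[0,0,0],"delta_rot":[0,0,0],"fingers":-1},{"dp":[0,0,0],"delta_rot":[0,0,0],"fingers":-1},{"dp":[0,0,0],"delta_rot":[0,0,0],"fingers":-1}]' 80
```

```text
t: 5.77
tcp_pos: [0.4321, -0.051, 0.2539]
tool_rot: [0.998, 0.07, 0.001, 0.0]
force: [0.3, 0.7, 6.2]
finger_gap: 0.248
gripper_force: 78.9
```

```bash
python3 -m crank '[{"dp":[0,0,-0.03],"delta_rot":[0,0,0],"fingers":-1},{"dp":[0,0,-0.04],"delta_rot":[0,0,0],"fingers":-1},{"dp":[0,0,-0.05],"delta_rot":[0,0,0],"fingers":-1},{"dp":[0,0,-0.05],"delta_rot":[0,0,0],"fingers":-1},{"dp":[0,0,-0.05],"delta_rot":[0,0,0],"fingers":-1},{"dp":[0,0,-0.05],"delta_rot":[0,0,0],"fingers":-1},{"dp":[0,0,-0.05],"delta_rot":[0,0,0],"fingers":-1},{"dp":[0,0,-0.05],"delta_rot":[0,0,0],"fingers":-1},{"dp":[0,0,-0.03],"delta_rot":[0,0,0],"fingers":-1},{"dp":[0,0,0],"delta_rot":[0,0,0],"fingers":-1},{"dp":[0,0,0],"delta_rot":[0,0,0],"fingers":-1}]'
python3 -c "
from h import *
print(manip.sense()['q'])"
```

```text
t: 6.68
tcp_pos: [0.4312, -0.0509, 0.453]
tool_rot: [0.998, 0.07, 0.0, 0.0]
force: [0.3, -0.2, -1.8]
finger_gap: 0.244
gripper_force: 78.4
[-3.75865572e-01  9.31178287e-02  1.65815064e+00 -1.38168540e-04
  1.38925585e+00  1.05475562e+00]
```

The brush is out and held (pad gap 21 mm). I'll carry it past the box to the right side, where the tool can be tilted toward the lid with plenty of reach.

```bash
python3 -m crank '[{"dp":[-0.0139,0.0382,0],"delta_rot":[0,0,0],"fingers":-1},{"dp":[-0.0278,0.0764,0],"delta_rot":[0,0,0],"fingers":-1},{"dp":[-0.0278,0.0764,0],"delta_rot":[0,0,0],"fingers":-1},{"dp":[-0.0278,0.0764,0],"delta_rot":[0,0,0],"fingers":-1},{"dp":[-0.0278,0.0764,0],"delta_rot":[0,0,0],"fingers":-1},{"dp":[-0.0278,0.0764,0],"delta_rot":[0,0,0],"fingers":-1},{"dp":[-0.0278,0.0764,0],"delta_rot":[0,0,0],"fingers":-1},{"dp":[-0.0278,0.0764,0],"delta_rot":[0,0,0],"fingers":-1},{"dp":[-0.0278,0.0764,0],"delta_rot":[0,0,0],"fingers":-1},{"dp":[-0.0278,0.0764,0],"delta_rot":[0,0,0],"fingers":-1},{"dp":[-0.0278,0.0764,0],"delta_rot":[0,0,0],"fingers":-1},{"dp":[-0.0139,0.0382,0],"delta_rot":[0,0,0],"fingers":-1}]'
python3 -m crank '[{"dp":[0,0,0],"delta_rot":[0,0,-0.0187],"fingers":-1},{"dp":[0,0,0],"delta_rot":[0,0,-0.0187],"fingers":-1},{"dp":[0,0,0],"delta_rot":[0,0,-0.0187],"fingers":-1},{"dp":[0,0,0],"delta_rot":[0,0,-0.0187],"fingers":-1},{"dp":[0,0,0],"delta_rot":[0,0,-0.0187],"fingers":-1},{"dp":[0,0,0],"delta_rot":[0,0,-0.0187],"fingers":-1},{"dp":[0,0,0],"delta_rot":[0,0,-0.0187],"fingers":-1},{"dp":[0,0,0],"delta_rot":[0,0,-0.0187],"fingers":-1},{"dp":[0,0,0],"delta_rot":[0,0,-0.0187],"fingers":-1},{"dp":[0,0,0],"delta_rot":[0,0,0],"fingers":-1}]'
python3 -c "
from h import *
s=manip.sense();print(s['q'],R.from_quat(s['tool_rot']).as_matrix())"
```

```text
t: 7.68
tcp_pos: [0.3367, -0.4925, 0.4495]
tool_rot: [0.998, 0.068, -0.001, -0.001]
force: [0.6, 0.3, -1.9]
finger_gap: 0.248
gripper_force: 78.7
t: 8.52
tcp_pos: [0.3384, -0.4877, 0.4501]
tool_rot: [0.825, 0.564, 0.0, -0.003]
force: [-0.4, -0.1, -2.0]
finger_gap: 0.244
gripper_force: 78.7
[-1.15234803e+00  3.56627336e-01  1.30975007e+00 -1.09179934e-04
  1.48035901e+00 -7.80988255e-01] [[ 0.36287728  0.93183436 -0.00218948]
 [ 0.9318302  -0.36286472  0.00465576]
 [ 0.00354391 -0.00372969 -0.99998676]]
```

```bash
python3 -m crank '[{"dp":[0,0,0],"delta_rot":[0,0.012,0],"fingers":-1},{"dp":[0,0,0],"delta_rot":[0,0.0185,0],"fingers":-1},{"dp":[0,0,0],"delta_rot":[0,0.0185,0],"fingers":-1},{"dp":[0,0,0],"delta_rot":[0,0.0185,0],"fingers":-1},{"dp":[0,0,0],"delta_rot":[0,0.0185,0],"fingers":-1},{"dp":[0,0,0],"delta_rot":[0,0.0185,0],"fingers":-1},{"dp":[0,0,0],"delta_rot":[0,0.0185,0],"fingers":-1},{"dp":[0,0,0],"delta_rot":[0,0.0185,0],"fingers":-1},{"dp":[0,0,0],"delta_rot":[0,0.0185,0],"fingers":-1},{"dp":[0,0,0],"delta_rot":[0,0.012,0],"fingers":-1},{"dp":[0,0,0],"delta_rot":[0,0,0],"fingers":-1}]'
cat > m.py <<'E'
from h import *
np.set_printoptions(precision=4,suppress=True)
s=manip.sense();M=R.from_quat(s['tool_rot']).as_matrix();print('q',s['q'],'\n',M)
tip=s['tcp_pos']+M@[-.034,0,.054+.155]
d=np.array([.397,-.335,.155])-tip
print('tilt',np.arccos(-M[2,2]),'tips',tip,'need world',d,'tool norm',M.T@d/.5)
E
python3 m.py
python3 -c "
from h import *
snap('wrist','w3');snap('top','t3');snap('scene','s3')
a=[cv2.imread(f'pics/{n}3.png') for n in 'wts']
cv2.imwrite('pics/c5.png',np.hstack([cv2.resize(a[0],(400,300)),cv2.resize(a[1][170:350,380:620],(400,300))]))"
```

```text
t: 9.43
tcp_pos: [0.338, -0.4893, 0.4484]
tool_rot: [0.709, 0.479, 0.426, -0.294]
force: [-0.7, 0.3, -1.8]
finger_gap: 0.25
gripper_force: 78.8
q [-1.3492  0.6487  1.1241  0.6892  2.2468 -0.7813] 
 [[ 0.1778  0.9296  0.3227]
 [ 0.429  -0.3684  0.8248]
 [ 0.8856 -0.0082 -0.4643]]
tilt 1.08796916654821 tips [ 0.3994 -0.3315  0.3212] need world [-0.0024 -0.0035 -0.1662] tool norm [-0.2982  0.0009  0.1471]
```

View pics/c5.png

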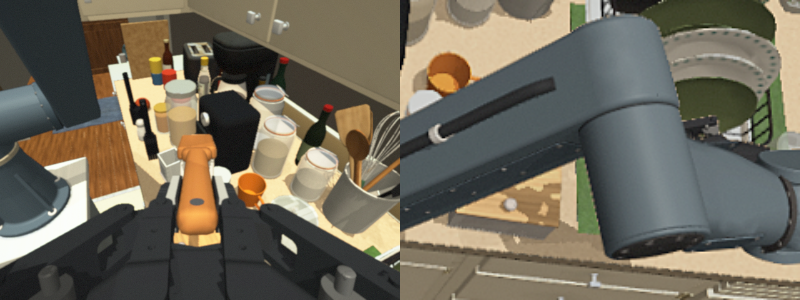

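The brush is held straight in the pads (orange handle at crop (195,190)), tilted 1.09 rad with its tips over the lid's middle and the lid flat. Now I'll lower it about 155 mm.

```bash
python3 -m crank '[{"dp":[-0.02,0,0.01],"delta_rot":[0,0,0],"fingers":-1},{"dp":[-0.04,0,0.021],"delta_rot":[0,0,0],"fingers":-1},{"dp":[-0.04,0,0.021],"delta_rot":[0,0,0],"fingers":-1},{"dp":[-0.04,0,0.021],"delta_rot":[0,0,0],"fingers":-1},{"dp":[-0.04,0,0.021],"delta_rot":[0,0,0],"fingers":-1},{"dp":[-0.04,0,0.021],"delta_rot":[0,0,0],"fingers":-1},{"dp":[-0.03,0,0.016],"delta_rot":[0,0,0],"fingers":-1},{"dp":[-0.02,0,0.01],"delta_rot":[0,0,0],"fingers":-1},{"dp":[0,0,0],"delta_rot":[0,0,0],"fingers":-1},{"dp":[0,0,0],"delta_rot":[0,0,0],"fingers":-1},{"dp":[0,0,0],"delta_rot":[0,0,0],"fingers":-1}]'
python3 m.py
python3 -c "
from h import *
snap('wrist','w4');snap('top','t4');snap('scene','s4')
a=[cv2.imread(f'pics/{n}4.png') for n in 'ts']
cv2.imwrite('pics/c6.png',np.hstack([cv2.resize(a[0][170:350,380:620],(400,300)),cv2.resize(a[1][140:380,200:520],(400,300))]))"
```

```text
t: 10.5
tcp_pos: [0.3385, -0.49, 0.3018]
tool_rot: [0.708, 0.484, 0.425, -0.289]
force: [0.2, 0.2, -1.7]
finger_gap: 0.249
gripper_force: 78.8
q [-1.3482  0.7926  1.249   0.5824  2.0218 -0.9829] 
 [[ 0.1707  0.9313  0.3218]
 [ 0.4402 -0.3643  0.8207]
 [ 0.8815  0.0015 -0.4721]]
tilt 1.079081897155713 tips [ 0.3999 -0.3335  0.1731] need world [-0.0029 -0.0015 -0.0181] tool norm [-0.0343 -0.0044  0.0127]
```

View pics/c6.png

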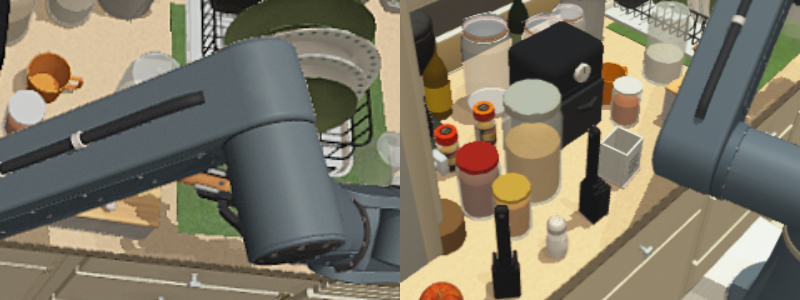

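The holder is empty; shaker, cup and apple are undisturbed; and the brush hangs free over the closed lid, with the force unchanged from carrying. I'll check the lid height once, then hand in.

```bash
python3 -c "
from h import *
print(pt('t4',[440,446,452,458,464],[292,293,295,296,298]), manip.sense()['gripper_force'], abs(manip.sense()['qd']).max())
print(manip.sign_off())"
```

```text
[[ 0.23177926 -0.23906274  0.49922455]
 [ 0.35755254 -0.33538071  0.11522151]
 [ 0.35998672 -0.35645434  0.09626563]
 [ 0.360516   -0.37438812  0.09174578]
 [ 0.35474738 -0.38985341  0.09774417]] 78.75077605247498 0.005583125529362867
the job is handed in; nothing more can be done
None
```

I closed the lid and handed the job in with the brush held still, tilted 1.08 rad and bristles down, about 78 mm above the middle of the lid; the shaker, cup and apple look untouched, and no verdict was returned.

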